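Click the upper tray onto the two-tier stand

TASK

Put the small white tray back on the two-tier stand: pick it up by its hub, slide the hub down over the stand's post and on past the two sprung balls until it clicks and sits fully home against the stop ring, then let go. Feel for the click and press gently, never harder than about 20 N, neither dropping the tray nor ramming it against the stop; leave the mug and the jar where they are.

Things in the scene. Friction and masses are not known exactly. Their poses are not given: they have to be found in the camera images.
- tray_hub (a point): Centre of the upper tray's hub, half-way up, on its axis (z, up). The tray starts flat on the worktop. The hub is a steel upright sleeve, 40 mm outside diameter, 70 mm tall. A round white dish 150 mm across, from 3 to 16 mm above the hub's foot, surrounds it; grip the hub above the dish, best 15 mm above this point. Whole tray 0.2 to 0.33 kg; its yaw does not matter.
- hub_foot (a point): Centre of the hub's lower end, 35 mm below its centre; level with the worktop at the start. The bore is 23 mm wide, open at both ends, flared to 29 mm over its lowest 4.5 mm, and has a hidden inner groove from 8.5 to 23 mm above the foot, into which the stand's balls spring.
- post_top (a point): Centre of the tip of the fixed stand's post, 175 mm above the worktop; z is the post's axis (up), y the line through its two balls. The post is a steel rod, 20 mm diameter; its tip tapers to 12 mm over the last 7 mm.
- stand_base (a point): Underside centre of the stand's round white base (170 mm across, 14 mm tall), on the worktop. On the post above it a dark stop ring, 36 mm across and 10 mm tall, is clamped with its upper face anywhere from 85 to 115 mm above this point: it differs every time, is not measured, and must be felt. Two sprung steel balls (12 mm) stand 4.5 mm out of the post, centres 15 mm above that face.
- post_mid (a point): A point on the post's axis 100 mm above the worktop. How it feels: coming down, the hub meets the balls 15 to 17 mm above the stop ring, and rests there if let go. Forcing the balls in takes 5 to 10 N beyond the tray's weight over the first 3 to 5 mm; then the resistance fades, and over the last 6 mm they spring into the groove with a click that pulls the hub some 5 N down on to the ring, a hard stop. Tray and stand must never feel more than 22 N.
- mug: White mug, 76 mm wide, 90 mm tall, origin at its underside centre, handle to its +y; bystander, leave alone.
- jar: Glass jar with a lid, 64 mm wide, 100 mm tall, origin at its underside centre; bystander, leave alone.
Mind the look-alikes: they are no part of the job. Of the things shaped like the part that bears post_top, the white one is meant.

How it is judged:
By the outcome, as a careful person would: the job done as asked, in the order asked, and still so for the second after the job is handed in, with the robot touching nothing.
It also fails if it takes over 54 s, if anything falls off the work surface, if the arm or the gripper's body presses on something with over 40 N, if the wrist force passes 120 N, or if a joint passes its speed limit or range.

ROBOT

A 6-joint arm with a two-finger parallel gripper is mounted at the origin on the work surface. World frame = base frame: x ahead of the robot, y to its left, z up, the work surface at z = 0. Lengths are in m, angles in degrees, forces in N, time in s.
With the tool pointing down it reaches from about 0.35 to 0.875 m from the base axis. Payload 4.2 kg.
Tool frame: the origin (TCP) lies midway between the tips of the shut fingers; the grasp point (between the pads) lies 19 mm behind it; z points along the fingers, y is the line along which they close (so a half turn about z gives the same grasp; the last joint's range is limited). The gripper opens to 87 mm and grips with 3 to 60 N. Pads are 19 mm wide; open, the fingers measure 117 mm over their backs; the gripper's body (75 mm by 190 mm) begins 51 mm behind the grasp point.
Start: joints at [79.504, 22.042, 0.453, 0, -68.411, -14.817], TCP at [0.267, 0.565, 0.223] pointing down, gripper open.
Joint ranges: [-179.83, 179.83], [-69.29, 118.12], [-61.27, 80.66], [-181.25, 117.63], [-171.15, -9.14], [-177.46, 177.46]. Speed limits (degrees/s): [159.86, 159.86, 180, 180, 180, 180].

INTERFACE

Orientations are given as [roll, pitch, yaw] about the fixed x, y, z axes, in that order (R = Rz(yaw) Ry(pitch) Rx(roll)).
In Python, from workcell import env gives the robot as it stands. The module is installed in compiled form; this text tells all that it offers. Calls block until the motion is done:
- env.goto(position, orientation): joint-space move of the TCP to a pose.
- env.move_straight(position, rotation=None, rate=0.15, force_limit=None): straight line of the TCP; rotation=None keeps the orientation; rate is the mean speed in m/s. With force_limit (N) it stops when the force on the tool has changed by that much, and returns True; else False.
- env.set_joints(angles): joint-space move.
- env.gripper_to(opening, grasp_force=None): opening from 0.0 (shut) to 1.0 (fully open); grasp_force is the grip in N (None keeps the last); returns when the fingers have stopped.
- env.dwell(seconds).
- env.inverse_kinematics(position, orientation): joint angles nearest the present ones, or None.
- env.read_state(): the state.
- env.grab_frame(name): name is "side" or "top"; returns a dict with "image" (384x512x3 uint8, blue, green, red), "fx", "fy", "cx", "cy" (pixels), "position" and "orientation" of the camera in the world. Camera axes: x right, y up, looking along -z (the intrinsics and any distortion apply to the point x, -y, -z); pixel columns grow to the right and rows downward; lengths in m; the calibration is good to about 2 mm. A picture is of the moment at which its call begins. There is no depth.
A pose or a line that the arm cannot do raises env.Unreachable and nothing moves.
- env.close_job(): hands the job in; it is judged then, once.
Trained networks look in a picture, given as the dict that the camera call returned (one of the last four; its "shot" number tells which), for a name from the list of things; names that differ only in an ending like _2 or _b are one class to them, and where a whole thing is asked for, a point or a joint stands for the part that bears it (a point fixed in the world has none). Each returns a list of dicts, best first, with "score" (0 to 1); they miss things now and then, are a little off and sometimes report something else, mostly with a low value. They report only what shows in the picture. A call takes as long as a camera call. They do not tell look-alikes from the thing itself.
- env.search_frame(picture, thing): "xyz" ([x, y, z] in m, in world coordinates, good to about 4 mm: the middle of the surface that is visible of it).
- env.trace(picture, thing): "mask" (384x512 bool, what is visible of it).
The state is a dict: "clock": time; "joint_positions": joint angles; "qvel": joint speeds; "joint_torque": joint torques, N m; "position": TCP position; "tool_rot": TCP orientation; "force": force on the tool from outside, world axes, zero at the start; "wrist_torque": the same for the moment, N m; "opening": opening from 0.0 (shut) to 1.0 (fully open); "finger_force": force on a finger pad.
Only numpy, scipy, OpenCV 4.12 (cv2) and the standard library are available. Lean on these libraries where they do the work, as an engineer would, in place of code of your own. Each camera call takes 0.05 s, during which the arm holds its last target. There are 200 camera calls.

## Working session

There is one attempt and no reset: what is moved stays moved. The work goes in short steps, each a Python script; the robot and the scene stay as the last script left them, time stands still between calls to the robot, and variables do not carry over. Pictures are saved under pics/ and viewed, at most 10 in all, crops included, and the job is handed in when it is done.

```bash
mkdir -p pics
python3 - <<'E'
from workcell import env
import cv2,numpy as np
s=env.read_state();print({k:np.round(v,3).tolist() for k,v in s.items()})
for n in("side","top"):
    f=env.grab_frame(n);cv2.imwrite(f"pics/{n}0.png",f["image"])
    print(n,{k:np.round(v,3).tolist() for k,v in f.items() if k!="image"})
    for t in("tray_hub","hub_foot","post_top","stand_base","mug","jar"):
        print(t,[(np.round(d["xyz"],3).tolist(),round(d["score"],2)) for d in env.search_frame(f,t)])
E
```

```text
{'clock': 0.0, 'joint_positions': [79.504, 22.092, 0.378, -0.028, -68.411, -14.817], 'qvel': [0.024, 0.072, 0.005, -0.076, -0.098, 0.029], 'joint_torque': [0.001, -39.066, 18.74, 4.22, 0.011, -0.0], 'position': [0.267, 0.564, 0.221], 'tool_rot': [179.873, -0.006, -25.323], 'force': [-0.45, 0.023, -0.252], 'wrist_torque': [-0.009, 0.019, -0.041], 'finger_force': 0.0, 'opening': 0.997}
side {'fx': 359.234, 'fy': 359.234, 'cx': 256.167, 'cy': 192.431, 'position': [0.41, -0.431, 0.696], 'orientation': [43.251, 0.334, -18.431], 'shot': 1}
tray_hub [([0.58, -0.243, 0.005], 0.81)]
hub_foot [([0.577, -0.242, 0.006], 0.74)]
post_top [([0.348, 0.166, 0.016], 0.86), ([0.695, 0.415, 0.015], 0.84), ([0.338, -0.176, 0.013], 0.82), ([0.809, 0.195, 0.013], 0.67), ([0.588, 0.162, 0.013], 0.58)]
stand_base [([0.339, -0.172, 0.014], 0.92), ([0.347, 0.166, 0.01], 0.89), ([0.698, 0.415, 0.016], 0.84), ([0.588, 0.161, 0.009], 0.67), ([0.817, 0.198, 0.013], 0.64)]
mug [([0.733, 0.022, 0.058], 0.86)]
jar [([0.378, -0.026, 0.079], 0.73)]
top {'fx': 443.884, 'fy': 443.884, 'cx': 263.352, 'cy': 192.284, 'position': [0.491, 0.092, 1.148], 'orientation': [5.766, -1.008, -91.069], 'shot': 2}
tray_hub [([0.574, -0.246, 0.003], 0.72)]
hub_foot [([0.575, -0.244, 0.008], 0.68)]
post_top [([0.595, 0.167, 0.014], 0.9), ([0.813, 0.2, 0.008], 0.84), ([0.691, 0.416, 0.012], 0.65), ([0.348, 0.174, 0.012], 0.65), ([0.334, -0.17, 0.01], 0.6)]
stand_base [([0.347, 0.17, 0.009], 0.92), ([0.592, 0.17, 0.013], 0.9), ([0.811, 0.202, 0.011], 0.8), ([0.697, 0.42, 0.011], 0.63), ([0.33, -0.171, 0.008], 0.63)]
mug [([0.742, 0.026, 0.038], 0.74)]
jar [([0.377, -0.007, 0.094], 0.69)]
```

View pics/side0.png

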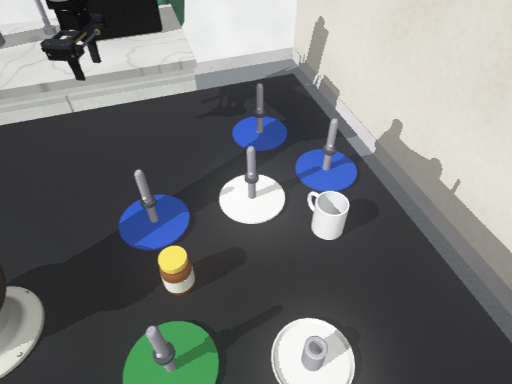

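View pics/top0.png

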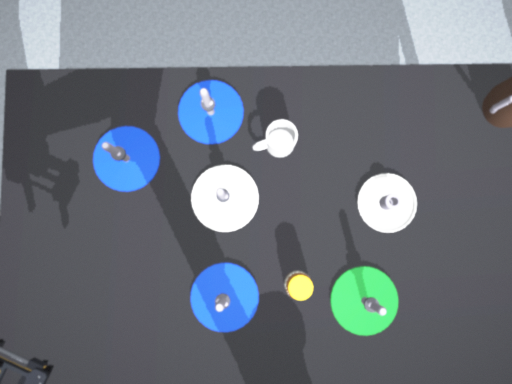

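Scene: in the top view, the white stand is at about (225,198) and the tray at (387,202). The blue and green stands are decoys. Next I'll refine the positions with mask outlines on known planes.

```bash
cat > h.py <<'E'
from workcell import env
import cv2,numpy as np
from scipy.spatial.transform import Rotation as R
from scipy.optimize import least_squares
def rot(f): return R.from_euler('xyz',f["orientation"],degrees=True).as_matrix()
def plane(f,uv,z):
    uv=np.atleast_2d(uv).astype(float);p=np.array(f["position"])
    d=np.c_[(uv[:,0]-f["cx"])/f["fx"],-(uv[:,1]-f["cy"])/f["fy"],-np.ones(len(uv))]@rot(f).T
    return p+d*((z-p[2])/d[:,2])[:,None]
def proj(f,P):
    c=(np.atleast_2d(P)-f["position"])@rot(f)
    return np.c_[f["cx"]+f["fx"]*c[:,0]/-c[:,2],f["cy"]-f["fy"]*c[:,1]/-c[:,2]]
def circ(f,mask,z,r):
    c=max(cv2.findContours(mask.astype(np.uint8),0,cv2.CHAIN_APPROX_NONE)[0],key=cv2.contourArea)[:,0]
    q=plane(f,c,z)[:,:2]
    s=least_squares(lambda v:np.hypot(*(q-v[:2]).T)-v[2],[*q.mean(0),r],loss='soft_l1',f_scale=.001)
    return s.x
E
python3 - <<'E'
from h import *
for n in("side","top"):
    f=env.grab_frame(n)
    for t,g,z,r in(("tray_hub",(.577,-.244,.01),.016,.075),("stand_base",(.59,.166,.01),.012,.085)):
        u=proj(f,g)[0]
        for m in env.trace(f,t):
            k=m["mask"]
            if k[int(u[1])-25:int(u[1])+25,int(u[0])-25:int(u[0])+25].mean()>.5: print(n,t,m["score"],k.sum(),np.round(circ(f,k,z,r),4))
    u=proj(f,(.59,.166,.1))[0].astype(int);h=40;x0,y0=u-h
    print(n,"crop origin",x0,y0)
    a=cv2.resize(f["image"][y0:y0+80,x0:x0+80],None,fx=7,fy=7,interpolation=cv2.INTER_CUBIC);cv2.imwrite(f"pics/c_{n}.png",a)
a=[cv2.resize(cv2.imread(f"pics/c_{n}.png"),(400,400)) for n in("side","top")]
cv2.imwrite("pics/crops.png",np.hstack(a))
E
```

```text
side tray_hub 0.93 4544 [ 0.577  -0.2402  0.0702]
side stand_base 0.89 2919 [0.5944 0.1728 0.088 ]
side crop origin 210 133
top tray_hub 0.66 2590 [ 0.5731 -0.2482  0.0729]
top stand_base 0.74 3437 [0.5928 0.169  0.0838]
top crop origin 183 155
```

View pics/crops.png

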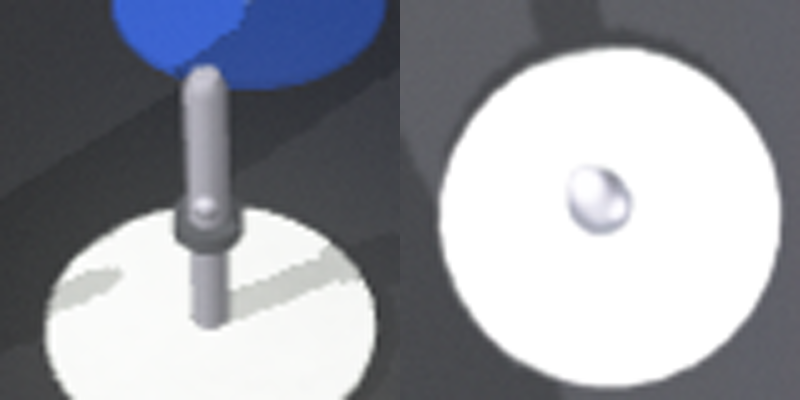

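The left crop (side view) shows the post tip at about full-frame (251.2,147.6), with a ball and the stop ring below it. The right crop (top view) shows the tip at about (219.9,191.8). Next I'll pick up the tray and compute the tip position.

Run:
```python
from h import *
f1=env.grab_frame("side");f2=env.grab_frame("top")
print(plane(f1,(250.8,147.0),.175),plane(f2,(219.4,191.3),.175))
# stand mask hints: base circles gave ~(.5935,.170)
x,y=.575,-.2445
dn=[180,0,90]
for yaw in(0,90,-90,180):
    print(yaw,env.inverse_kinematics([x,y,.13],[180,0,yaw]),env.inverse_kinematics([.593,.168,.25],[180,0,yaw]))
# hub top, in pictures
a=[]
for f in(f1,f2):
    u=proj(f,(x,y,.06))[0].astype(int);x0,y0=u-25;print(x0,y0)
    a.append(cv2.resize(f["image"][y0:y0+50,x0:x0+50],(400,400),interpolation=cv2.INTER_CUBIC))
cv2.imwrite("pics/hub.png",np.hstack(a))
```

```text
[[0.59505072 0.17341146 0.175     ]] [[0.59319567 0.16925983 0.175     ]]
0 [-8.21789503e+00  2.63466398e+01 -6.75554412e+00  2.54444375e-14
 -5.68978161e+01  9.82178950e+01] [ 3.08446417e+01  2.02338874e+01  1.68544518e+00  2.54444375e-14
 -7.14515578e+01  5.91553583e+01]
90 [  -8.21789503   26.3466398    -6.75554412    0.          -56.89781609
 -171.78210497] [ 30.84464171  20.23388737   1.68544518   0.         -71.45155781
 149.15535829]
-90 [ -8.21789503  26.3466398   -6.75554412   0.         -56.89781609
   8.21789503] [ 30.84464171  20.23388737   1.68544518   0.         -71.45155781
 -30.84464171]
180 [-8.21789503e+00  2.63466398e+01 -6.75554412e+00 -2.54444375e-14
 -5.68978161e+01 -8.17821050e+01] [ 3.08446417e+01  2.02338874e+01  1.68544518e+00 -2.54444375e-14
 -7.14515578e+01 -1.20844642e+02]
290 323
365 175
```

View pics/hub.png

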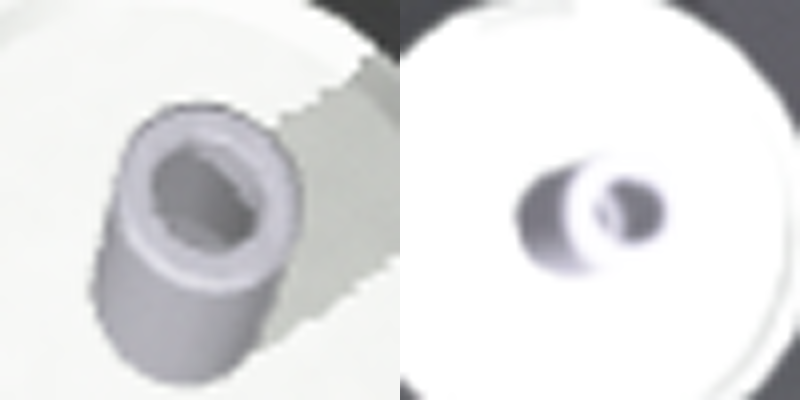

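Run:
```python
from h import *
f1=env.grab_frame("side");f2=env.grab_frame("top")
a,b=plane(f1,(315.4,347.1),.07)[0],plane(f2,(393.75,200.75),.07)[0]
print(a,b);x,y,_=(a+b)/2
o=[180,0,-90]
env.goto([x,y,.15],o)
print(env.move_straight([x,y,.031],rate=.12,force_limit=6))
env.gripper_to(0,40);s=env.read_state()
print({k:np.round(s[k],3).tolist() for k in("clock","position","opening","finger_force","force","tool_rot")})
env.move_straight([x,y,.10],rate=.08);env.move_straight([x,y,.27],rate=.2)
env.goto([.594,.171,.27],o);env.dwell(.3)
s=env.read_state();print({k:np.round(s[k],3).tolist() for k in("clock","position","opening","finger_force","force","tool_rot","wrist_torque")})
for n in("side","top"):
    f=env.grab_frame(n);u=proj(f,(.594,.171,.2))[0].astype(int);x0,y0=u-40;print(n,x0,y0,proj(f,[(.594,.171,.175),(.594,.171,.239)]))
    cv2.imwrite(f"pics/h_{n}.png",cv2.resize(f["image"][max(y0,0):y0+80,x0:x0+80],(400,400),interpolation=cv2.INTER_CUBIC))
cv2.imwrite("pics/hov.png",np.hstack([cv2.imread(f"pics/h_{n}.png") for n in("side","top")]))
```

```text
[ 0.57379364 -0.24569788  0.07      ] [ 0.573714   -0.24857844  0.07      ]
False
{'clock': 6.242, 'position': [0.574, -0.247, 0.031], 'opening': 0.459, 'finger_force': 39.988, 'force': [0.877, -0.078, -1.02], 'tool_rot': [-179.955, -0.01, -89.994]}
{'clock': 10.1, 'position': [0.594, 0.17, 0.27], 'opening': 0.458, 'finger_force': 39.987, 'force': [0.652, -0.23, -2.231], 'tool_rot': [-179.998, -0.002, -90.067], 'wrist_torque': [0.059, -0.017, -0.003]}
side 210 98 [[250.68425459 147.74549092]
 [250.17417749 124.40150697]]
top 177 149 [[218.60492372 190.94979476]
 [216.03281155 187.73213936]]
```

View pics/hov.png

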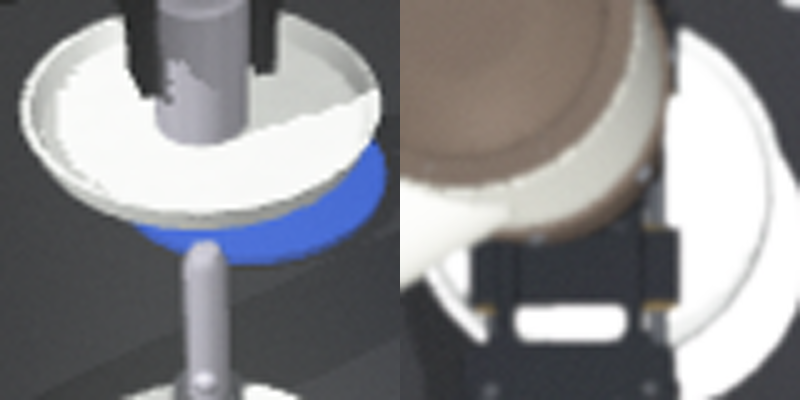

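The side view shows the hub axis at column ≈249.8 and the post tip at ≈250.7, so sideways alignment is within about 1 mm. The depth direction agrees with the displacement between hub and post measured by each camera. I'll lower slowly with a force limit.

```bash
cat >> h.py <<'E'
def st(t=""):
    s=env.read_state();print(t,round(s["clock"],2),np.round(s["position"],4),np.round(s["force"],2),np.round(s["wrist_torque"],3),np.round(s["tool_rot"],2),flush=True);return s
E
python3 - <<'E'
from h import *
env.move_straight([.5945,.1713,.215],rate=.08,force_limit=4);st()
for z in(.203,.196,.19):
    h=env.move_straight([.5945,.1713,z],rate=.03,force_limit=3);st(h)
    if h:break
E
```

```text
11.04 [0.5949 0.1714 0.2156] [-0.23  0.51 -2.66] [ 0.027 -0.055  0.002] [-1.7993e+02  1.0000e-02 -8.9990e+01]
False 11.59 [0.5945 0.1713 0.2029] [ 0.68  0.61 -1.71] [ 0.108 -0.039 -0.027] [ 1.7999e+02 -1.0000e-02 -9.0000e+01]
False 11.97 [0.5944 0.1712 0.1956] [ 0.43 -0.18 -1.68] [ 0.068 -0.023 -0.061] [ 1.7997e+02 -2.0000e-02 -9.0000e+01]
False 12.32 [0.5943 0.1712 0.1896] [-0.28  0.08 -3.08] [-0.121 -0.028 -0.076] [ 1.7996e+02 -2.0000e-02 -9.0010e+01]
```

Run:
```python
from h import *
for z in np.arange(.182,.125,-.007):
    h=env.move_straight([.5945,.1713,z],rate=.03,force_limit=3.5);s=st(h)
    if h or np.hypot(*s["force"][:2])>4:break
```

```text
False 12.74 [0.5943 0.1712 0.1816] [-0.01 -0.08 -1.81] [-0.112  0.073 -0.039] [ 1.7996e+02 -2.0000e-02 -9.0000e+01]
False 13.12 [0.5943 0.1712 0.1745] [ 0.23 -0.91 -2.35] [-0.22   0.027 -0.021] [ 1.7996e+02 -2.0000e-02 -9.0010e+01]
False 13.51 [0.5943 0.1712 0.1674] [-0.86 -0.53 -3.03] [-0.339 -0.001  0.026] [ 1.7995e+02 -2.0000e-02 -9.0010e+01]
True 13.72 [0.5934 0.1707 0.1634] [ 0.56  0.99 -2.61] [0.018 0.023 0.104] [ 1.7981e+02 -9.0000e-02 -9.0020e+01]
```

Run:
```python
from h import *
z=.1635
for i in range(6):
    h=env.move_straight([.5945,.1713,z],rate=.015,force_limit=8);env.dwell(.1);s=st((h,round(z,4)))
    if h or s["force"][2]>4:break
    z-=.001
```

```text
(False, 0.1635) 14.08 [0.5943 0.1712 0.1633] [-0.41 -0.9  -2.54] [-0.167  0.131 -0.04 ] [ 1.7975e+02 -1.5000e-01 -9.0030e+01]
(False, 0.1625) 14.43 [0.5946 0.1712 0.1625] [ 0.18 -0.94 -1.49] [-0.368 -0.068 -0.042] [ 1.7979e+02 -1.4000e-01 -9.0030e+01]
(False, 0.1615) 14.78 [0.5946 0.1712 0.1615] [ 0.8  -2.   -2.31] [-0.533 -0.15  -0.034] [ 1.7979e+02 -1.5000e-01 -9.0020e+01]
(False, 0.1605) 15.13 [0.5945 0.1712 0.1605] [ 0.79 -1.77 -0.55] [-0.568 -0.11  -0.028] [ 1.7978e+02 -1.4000e-01 -9.0020e+01]
(False, 0.1595) 15.48 [0.5945 0.1712 0.1595] [-0.34 -1.92 -1.  ] [-0.7   -0.1    0.004] [ 1.7977e+02 -1.4000e-01 -9.0030e+01]
(False, 0.1585) 15.83 [0.5944 0.1712 0.1584] [ 0.13 -3.07 -1.52] [-0.702 -0.05   0.044] [ 1.7977e+02 -1.4000e-01 -9.0030e+01]
```

Side load is building (Fy −3 N, with a slight tool tilt). I'll restore the exact orientation and shift toward −y to relieve it.

Run:
```python
from h import *
for y in(.1713,.1706,.1699):
    env.move_straight([.5945,y,.1585],rotation=[180,0,-90],rate=.01);env.dwell(.15);s=st(y)
    if s["force"][1]>-.5:break
```

```text
0.1713 16.23 [0.5945 0.1713 0.1584] [-0.59 -2.92 -1.92] [-0.786 -0.107  0.04 ] [179.99  -0.   -90.  ]
0.1706 16.63 [0.5946 0.1711 0.1585] [ 0.45 -0.53 -2.85] [ 0.059 -0.054  0.027] [-1.7998e+02  4.0000e-02 -8.9990e+01]
0.1699 17.03 [0.5945 0.17   0.1585] [ 1.7  -0.48 -1.68] [ 0.078 -0.027  0.018] [-1.7999e+02  1.0000e-02 -9.0000e+01]
```

Run:
```python
from h import *
z=.1585
while z>.125:
    z-=.002
    h=env.move_straight([.5945,.1698,z],rotation=[180,0,-90],rate=.015,force_limit=5);s=st((h,round(z,4)))
    if h or s["force"][2]>2.5 or np.hypot(*s["force"][:2])>3:break
```

```text
(False, 0.1565) 17.32 [0.5944 0.1697 0.1563] [ 0.05  0.   -2.43] [ 0.103 -0.083 -0.004] [ 1.7998e+02 -1.0000e-02 -9.0000e+01]
(False, 0.1545) 17.6 [0.5944 0.1697 0.1543] [-0.48 -0.69 -2.52] [ 0.05  -0.059  0.001] [ 1.7998e+02 -1.0000e-02 -9.0000e+01]
(False, 0.1525) 17.88 [0.5944 0.1697 0.1523] [-0.26  0.1  -3.  ] [ 0.02  -0.016  0.028] [ 1.7998e+02 -1.0000e-02 -9.0000e+01]
(False, 0.1505) 18.17 [0.5944 0.1698 0.1503] [ 0.07 -0.32 -2.27] [ 0.126 -0.009  0.068] [ 1.7998e+02 -1.0000e-02 -9.0000e+01]
(False, 0.1485) 18.45 [0.5944 0.1698 0.1483] [ 1.4   0.01 -2.84] [ 0.055 -0.044  0.019] [ 1.7998e+02 -1.0000e-02 -9.0000e+01]
(False, 0.1465) 18.73 [0.5944 0.1698 0.1464] [ 0.11  0.04 -1.8 ] [ 0.043 -0.028  0.042] [ 1.7999e+02 -1.0000e-02 -9.0000e+01]
(False, 0.1445) 19.02 [0.5944 0.1698 0.1443] [ 0.47 -1.47 -1.49] [ 0.078 -0.065  0.011] [ 1.7998e+02 -1.0000e-02 -9.0000e+01]
(False, 0.1425) 19.3 [0.5944 0.1698 0.1423] [-0.16  0.07 -2.45] [ 0.071 -0.044 -0.002] [ 1.7998e+02 -1.0000e-02 -9.0000e+01]
(False, 0.1405) 19.58 [0.5944 0.1697 0.1403] [ 0.08  0.49 -3.01] [ 0.033 -0.091 -0.047] [ 1.7998e+02 -1.0000e-02 -9.0000e+01]
(False, 0.1385) 19.87 [0.5944 0.1697 0.1383] [-0.47  0.29 -1.95] [ 0.086 -0.011 -0.026] [ 1.7998e+02 -1.0000e-02 -9.0000e+01]
(False, 0.1365) 20.15 [0.5944 0.1698 0.1363] [ 0.02  0.3  -2.11] [ 0.075 -0.05  -0.05 ] [179.99  -0.   -90.  ]
(False, 0.1345) 20.43 [0.5944 0.1696 0.1344] [-0.6   0.27 -1.77] [-0.053  0.006  0.018] [ 1.7998e+02 -2.0000e-02 -9.0000e+01]
(True, 0.1325) 20.64 [0.5946 0.1695 0.1332] [ 0.29 -0.58  3.48] [-0.005 -0.096 -0.018] [-1.7999e+02 -4.0000e-02 -8.9980e+01]
```

Contact with the balls is at TCP z ≈ 0.134, so the ring should be reached at about 0.117–0.119. I'll press through the balls in small steps.

Run:
```python
from h import *
z=.1335
while z>.1216:
    z-=.001
    h=env.move_straight([.5945,.1698,z],rotation=[180,0,-90],rate=.01,force_limit=7);s=st((h,round(z,4)))
    if h or s["force"][2]>11 or np.hypot(*s["force"][:2])>4:break
```

```text
(False, 0.1325) 20.93 [0.5948 0.1698 0.1331] [-1.41  0.13  4.57] [-0.018  0.258  0.005] [-179.95    0.    -89.99]
(False, 0.1315) 21.18 [0.5948 0.1698 0.1319] [-0.49  0.16  4.88] [-0.097  0.139 -0.016] [-1.7996e+02  1.0000e-02 -8.9990e+01]
(False, 0.1305) 21.43 [0.5946 0.1698 0.1304] [ 0.43 -0.7   2.82] [-0.134 -0.091 -0.051] [-179.99    0.    -90.  ]
(False, 0.1295) 21.68 [0.5944 0.1697 0.1289] [ 1.27 -0.32  0.43] [-0.087 -0.307  0.011] [ 1.7997e+02 -1.0000e-02 -9.0020e+01]
(False, 0.1285) 21.93 [0.5942 0.1697 0.1276] [ 2.12 -0.24 -1.79] [-0.129 -0.475 -0.025] [ 1.7994e+02 -2.0000e-02 -9.0020e+01]
(False, 0.1275) 22.18 [0.5942 0.1697 0.1268] [ 1.26 -0.8  -2.89] [-0.135 -0.473  0.02 ] [ 1.7994e+02 -1.0000e-02 -9.0020e+01]
(False, 0.1265) 22.43 [0.5943 0.1697 0.1261] [ 0.93 -0.17 -2.41] [-0.175 -0.363  0.018] [ 1.7996e+02 -1.0000e-02 -9.0010e+01]
(False, 0.1255) 22.68 [0.5943 0.1698 0.1253] [ 0.84 -0.94 -2.1 ] [-0.07  -0.226  0.027] [ 1.7998e+02 -1.0000e-02 -9.0000e+01]
(False, 0.1245) 22.93 [0.5943 0.1697 0.124 ] [ 1.09 -0.83 -3.85] [-0.106 -0.355 -0.01 ] [ 1.7996e+02 -1.0000e-02 -9.0010e+01]
(False, 0.1235) 23.18 [0.5942 0.1697 0.1229] [ 1.47 -1.17 -5.18] [-0.133 -0.429 -0.013] [ 1.7995e+02 -1.0000e-02 -9.0010e+01]
(False, 0.1225) 23.43 [0.5941 0.1697 0.1217] [ 0.47 -0.98 -6.23] [-0.139 -0.485 -0.027] [ 1.7994e+02 -1.0000e-02 -9.0020e+01]
(False, 0.1215) 23.68 [0.5939 0.1697 0.1206] [ 0.15 -0.19 -8.4 ] [ 0.062 -0.324 -0.062] [ 1.799e+02 -2.000e-02 -9.002e+01]
```

The balls are past their peak and pulling the hub down. Now finer steps to the ring.

Run:
```python
from h import *
z=.1215
while z>.1135:
    z-=.0005
    h=env.move_straight([.5944,.1698,z],rotation=[180,0,-90],rate=.005,force_limit=9);env.dwell(.1);s=st((h,round(z,4)))
    if h or s["force"][2]>2:break
```

```text
(False, 0.121) 24.03 [0.5939 0.1697 0.1206] [-0.09 -0.83 -8.21] [-0.004  0.005  0.019] [ 1.7994e+02 -2.0000e-02 -9.0010e+01]
(False, 0.1205) 24.38 [0.5942 0.1697 0.1205] [-1.9  -0.17 -7.34] [-0.014  0.338 -0.031] [ 1.7997e+02 -1.0000e-02 -9.0000e+01]
(False, 0.12) 24.73 [0.5946 0.1697 0.1203] [-1.06 -1.46 -4.49] [-0.164  0.349  0.038] [-179.98    0.    -90.  ]
(False, 0.1195) 25.08 [0.5949 0.1699 0.1199] [-0.06 -0.7  -3.18] [-0.25   0.058 -0.033] [-1.7993e+02  2.0000e-02 -8.9990e+01]
(False, 0.119) 25.43 [0.5949 0.1701 0.1194] [ 0.07 -0.92 -3.47] [ 0.032 -0.064  0.026] [-1.7993e+02  4.0000e-02 -8.9990e+01]
(False, 0.1185) 25.78 [0.5945 0.1699 0.1186] [ 0.38 -0.47 -1.97] [ 0.061 -0.071  0.007] [-1.7998e+02  1.0000e-02 -9.0000e+01]
(False, 0.118) 26.13 [0.5945 0.1699 0.1181] [ 0.19  0.31 -1.42] [ 0.175 -0.11  -0.05 ] [-1.7998e+02  1.0000e-02 -9.0000e+01]
(False, 0.1175) 26.48 [0.5946 0.1699 0.118 ] [-0.65  0.09  0.7 ] [0.137 0.308 0.037] [-1.7996e+02  1.0000e-02 -8.9990e+01]
(False, 0.117) 26.83 [0.5946 0.1699 0.118 ] [-1.57  0.71  4.69] [ 0.101  0.703 -0.026] [-1.7995e+02  1.0000e-02 -8.9980e+01]
```

Run:
```python
from h import *
for z in(.1166,.1162,.1158):
    h=env.move_straight([.5944,.1698,z],rotation=[180,0,-90],rate=.005,force_limit=8);env.dwell(.1);s=st((h,z))
    if h or s["force"][2]>8:break
f=env.grab_frame("side");u=proj(f,(.594,.171,.1))[0].astype(int);x0,y0=u-40
cv2.imwrite("pics/home.png",cv2.resize(f["image"][y0:y0+80,x0:x0+80],(560,560),interpolation=cv2.INTER_CUBIC))
```

```text
(False, 0.1166) 27.18 [0.5946 0.1699 0.118 ] [-3.06  0.59  7.27] [0.072 0.916 0.019] [-1.7994e+02  1.0000e-02 -8.9980e+01]
(False, 0.1162) 27.53 [0.5946 0.1699 0.118 ] [-2.57 -0.17  8.3 ] [ 0.117  1.116 -0.011] [-179.93    0.    -89.97]
```

View pics/home.png

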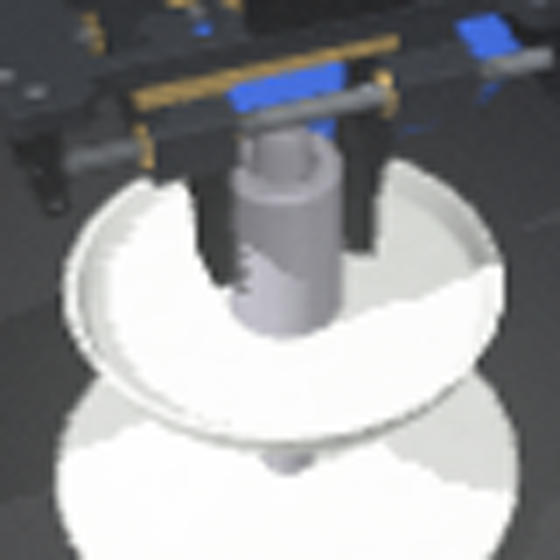

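The picture shows the tray level on the post, with the post tip inside the hub. It is stopped hard at TCP z 0.118 with +8 N, after the pull of the click. I'll ease off, release and retreat.

Run:
```python
from h import *
env.move_straight([.5945,.1698,.1178],rotation=[180,0,-90],rate=.01);env.dwell(.2);st()
env.gripper_to(.8);st()
env.move_straight([.5945,.1698,.15],rate=.04);st()
env.move_straight([.5945,.1698,.32],rate=.15);env.dwell(.3);s=st();print(s["opening"])
f=env.grab_frame("side");u=proj(f,(.594,.171,.1))[0].astype(int);x0,y0=u-50
cv2.imwrite("pics/end.png",cv2.resize(f["image"][y0:y0+100,x0:x0+100],(600,600),interpolation=cv2.INTER_CUBIC))
u=proj(f,[(.594,.170,.157),(.594,.170,.160)]);print((u-[x0,y0])*6)
```

```text
28.09 [0.5946 0.1699 0.118 ] [-1.8  -0.27  3.92] [0.254 0.621 0.035] [-179.99    0.    -89.99]
 28.9 [0.5945 0.1698 0.1178] [ 0.41 -0.09  0.9 ] [ 0.056 -0.069 -0.016] [-180.    0.  -90.]
 29.86 [0.5943 0.1697 0.1497] [-0.13  0.32 -0.49] [ 0.035 -0.024  0.058] [ 1.7996e+02 -1.0000e-02 -9.0010e+01]
 31.44 [0.5944 0.1698 0.3195] [ 0.75 -0.89  1.15] [ 0.109 -0.033 -0.019] [ 1.7996e+02 -3.0000e-02 -9.0000e+01]
0.7983159229766323
[[299.7063633  198.63273965]
 [299.57710618 192.62377741]]
```

View pics/end.png

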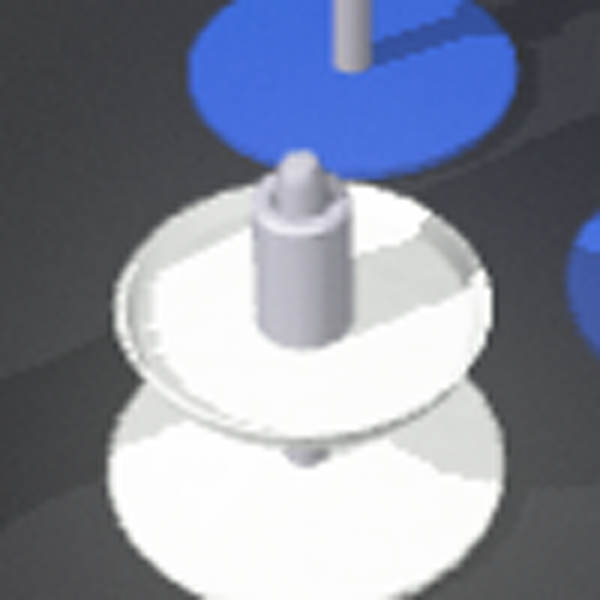

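The tray sits level with the post tip standing out of the hub, centred near (300,195) in the crop. That matches the expected hub top at z≈0.157.

```bash
python3 -c "
from workcell import env
print(env.close_job())"
```

```text
the job is handed in; nothing more can be done
None
```

The tray is back on the white stand: it clicked past the balls, came up hard against the stop ring at about 8 N, and was released; the job was handed in at about 31.5 s of the 54 s allowed, with the mug and jar left alone.

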